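Hold a glaze sample flush on the tilted sample board

TASK

First slide the full glaze jar with the red lid sideways along the bench, from the white ring in front of the sample board into the blue ring, without lifting or tipping it. Then pick up the blue-green sample tile, back downwards as it lies, tilt it by feel to match the sloping board and press its back gently flush on the pencilled empty place, squarely inside the outline. Finish while still gripping it and pressing it flush there, because the adhesive has not set; do not shift the board or the other things on the bench.

Things in the scene. Friction and masses are not known exactly. Their poses are not given: they have to be found in the camera images.
- jar: glaze jar with a red lid: upright straight cylinder 66 mm in diameter, 120 mm tall, closed flat top, 0.4 to 0.75 kg. Origin at the centre of its underside, z up. It starts standing in the white ring, 75 mm in front of the sample board's lower edge.
- ring_park: blue ring painted flat on the bench, 100 mm in diameter, where the jar belongs: to the left or right of the white ring. Origin at its centre on the bench top.
- tile: blue-green glazed tile lying on its back on the bench, 74 (x) by 54 (y) by 11 mm thick (z), 95 g, with a bare clay-coloured strip at one short end. Origin at the centre of its back (lower) face; z out of the glazed face, up as it lies. Its two long edges, 54 mm apart, are free to grip. It starts to the left or the right, on the other side from the blue ring.
- board: plywood sample board 270 (up the slope, x) by 420 (y) by 12 mm, clamped at a slope of 0.38 to 0.70 rad that differs each time; turned up to 0.2 rad about the vertical. Origin at mid-width of the hinge at its lower edge, nearest the robot, 30 mm above the bench; x up the slope, away from the robot, y to the left, z out of the face. Carries five fixed tiles 8 mm thick. Firm: stays put under 25 N.
- place (a point): centre of the pencilled empty place (lower row, middle, two thin white adhesive strips) on the board's face, 75 mm up the slope from the hinge; axes as the board's. Outline 77 mm up the slope by 57 mm across, for the tile's long side up the slope, either end up. A tile lying flush here has its origin at this point. The fixed tiles beside it begin 76 mm from the edges of the place.
- jar_green: bystander: like jar, with a green lid, to be left alone
- jar_black: bystander: like jar, with a black lid, to be left alone
- tile_red: bystander: red-brown tile of the same size, to be left alone
- cup: bystander: grey clay cup 86 mm wide, 91 mm tall with a lug at the rim, to be left alone
- needle: bystander: needle tool with a 110 mm wooden handle, lying on the bench, to be left alone
- rib: bystander: flat wooden rib 95 by 50 by 6 mm, lying on the bench, to be left alone
Not all that is in view belongs to the job. Leave any yellow look-alike of the jar alone.

How it is judged:
On the way, in this order (a step that is already met when the one before it is completed fails the run):
1. the red-lidded jar has been slid into the blue ring and let go (horizontal distance between jar and ring_park below 0.017 m and angle between jar's own z axis and vertical below 0.06 rad and height (world z) of jar below 0.004 m and linear speed of jar below 0.02 m/s and contact force between the fingers and jar below 0.1 N), for 0.2 s.
2. the tile is gripped and lifted clear of the bench (height (world z) of tile above 0.03 m and contact force between the fingers and tile above 1 N), for 0.2 s.
At the end, for the whole second after the job is handed in: The tile is gripped (over 2 N) and its back lies flush on the empty place: within 0.03 rad and 2 mm of the face, centred within 10 mm each way, long side up the slope within 0.105 rad, pressed with 1.5 to 25 N, still. The jar stands upright within 17 mm of the blue ring's centre (angle between the z axis of tile and the z axis of board, either way round below 0.03 rad and angle between tile's own z axis and vertical below 1.2 rad and angle between the x axis of tile and the x axis of board, either way round below 0.105 rad and x of tile in the frame of place between -0.01 and 0.01 m and y of tile in the frame of place between -0.01 and 0.01 m and z of tile in the frame of place between -0.002 and 0.002 m and contact force between tile and board between 1.5 and 25 N and contact force between the fingers and tile above 2 N and linear speed of tile below 0.01 m/s and angular speed of tile below 0.1 rad/s and horizontal distance between jar and ring_park below 0.017 m and angle between jar's own z axis and vertical below 0.06 rad and height (world z) of jar below 0.004 m and linear speed of jar below 0.02 m/s); the arm keeps its last pose, push and grip.
It fails at once if the jar is lifted more than 8 mm or tipped more than 0.14 rad (height (world z) of jar above 0.008 m or angle between jar's own z axis and vertical above 0.14 rad).
It fails at once if the tile is pressed on the board with more than 45 N (contact force between tile and board above 45 N).
It fails at once if the sample board is shifted or its slope changed (its empty place moves over 5 mm) (distance of place from where it was at the start of the episode above 0.005 m).
It fails at once if another thing on the bench (green or black lidded jar, red-brown tile, cup, needle tool, rib) is moved more than 25 mm (distance of any of jar_green, jar_black, tile_red, cup, needle, rib from where it was at the start of the episode above 0.025 m).
It also fails if it takes over 61 s, if anything falls off the work surface, if the arm or the gripper's body presses on something with over 40 N, if the wrist force passes 120 N, or if a joint passes its speed limit or range.

ROBOT

A 6-joint arm with a two-finger parallel gripper is mounted at the origin on the work surface. World frame = base frame: x ahead of the robot, y to its left, z up, the work surface at z = 0. Lengths are in m, angles in rad, forces in N, time in s.
With the tool pointing down it reaches from about 0.3 to 0.875 m from the base axis. Payload 6.4 kg.
Tool frame: the origin (TCP) lies at the very end of the fingers, on their centre line; the grasp point (between the pads) lies 19 mm behind it (bot.grip_point_offset is the distance from the TCP to the grasp point, in m); z points along the fingers, y is the line along which they close (so a half turn about z gives the same grasp; the last joint's range is limited). The gripper opens to 88 mm and grips with 3 to 60 N. Pads are 18 mm wide; open, the fingers measure 123 mm over their backs; the gripper's body (75 mm by 187 mm) begins 45 mm behind the grasp point.
Start: joints at [1.127, 0.181, 1.607, -0, 1.354, -0.206], TCP at [0.135, 0.559, 0.239] pointing down, gripper open.
Joint ranges: [-2.99, 2.99], [-0.89, 2.07], [0.3, 2.58], [-1.14, 4.28], [0, 2.63], [-3.12, 3.12]. Speed limits (rad/s): [2.57, 2.57, 3.01, 3.14, 3.14, 3.14].

INTERFACE

Orientations are given as a rotation vector (axis times angle).
In Python, from bench import bot gives the robot as it stands.
- The arm moves only by the tool step_arm, never from a script. Its argument "moves" is a list of rows, each an object of numbers: "dx", "dy", "dz": the shift along the tool's x, y, z in cm; "spin": the turn about the tool's z in degrees. A call has 1 to 8 rows; each row shifts and turns the commanded pose from where the row before left it, along the tool's axes as they then stand; what a row does not reach is not made up. A row lasts 1/8 s, in which the tool goes at most 62.5 mm and 10.7 degrees, less where a joint would pass 70% of its speed; a pose out of reach is approached as far as the arm can. A call is refused whole if a number of a shift passes 6.25 or a number of a turn 10.7, either way. A call with a gripper value outside its range is refused whole. "fingers" is the gripper's target within -1 to 1 (fully open at 1, half-way at 0, shut at -1), set as the call begins (left out, the last holds). The fingers move at their own pace and stop on an object; "grip_force" is the grip in N (left out, the last holds). Time passes only in rows, so rows that do not move let the fingers close. It gives the time, the measured TCP pose, the force, the opening and the grip force at its end, in the units of the state.
- bot.sense(): the state, without advancing time (a new reading comes with each control period).
- bot.grab_frame(name): name is "scene" or "top" or "wrist"; returns (picture, depth): 480x640x3 uint8, red, green, blue; 480x640 float32, m along the optical axis (not along the pixel's ray), 0 where there is no reading.
- bot.calibration(name): a dict with "camera_matrix" (3x3 intrinsics, pixels), "R" (3x3) and "t" (3): a world point X has camera coordinates R X + t; the wrist camera has in their place "T_tool_cam" (4x4, takes a point from camera to tool coordinates, whose origin is the TCP and whose axes are the flange's). Camera axes: x right, y down, z forward; pixel columns grow to the right and rows downward; lengths in m; the calibration is good to about 2 mm. The wrist camera is an equidistant fisheye: a pixel r from the principal point sees the ray r / f radians off the axis. A picture is of the moment at which its call begins: read the wrist's pose just before it. calibration takes no time and is no camera call.
- bot.close_job(): hands the job in; it is judged then, once.
The state is a dict: "time_s": time; "joint_pos": joint angles; "joint_velocities": joint speeds; "joint_efforts": joint torques, N m; "position": TCP position; "tcp_rot": TCP orientation; "force": force on the tool from outside, world axes, zero at the start; "torque": the same for the moment, N m; "width": opening from 0.0 (shut) to 1.0 (fully open); "grip_force": force on a finger pad.
Only numpy, scipy, OpenCV 4.12 (cv2) and the standard library are available. Lean on these libraries where they do the work, as an engineer would, in place of code of your own. Each camera call takes 0.05 s, during which the arm holds its last target. There are 200 camera calls.

## Working session

There is one attempt and no reset: what is moved stays moved. The work goes in short steps, Python scripts to look and compute and a tool call to move; the robot and the scene stay as the last step left them, time stands still between calls to the robot, and variables do not carry over. Pictures are saved under pics/ and viewed, at most 10 in all, crops included, and the job is handed in when it is done.

Besides the shell and the picture viewer there is one more tool, called after "Request:" in YAML: its name, and indented under it one key for each argument. step_arm: Moves the arm, as the interface text tells. Its arguments: {"type":"object","properties":{"moves":{"type":"array"},"fingers":{"type":"number"},"grip_force":{"type":"number"}},"required":["moves"]}

```bash
mkdir -p pics; ls; python3 - <<'E'
from bench import bot
import cv2, numpy as np
for n in ("scene","top"):
    p,d=bot.grab_frame(n); np.savez(f"{n}.npz",p=p,d=d); cv2.imwrite(f"pics/{n}0.png",p[:,:,::-1])
    c=bot.calibration(n); np.savez(f"{n}_cal.npz",**c); print(c)
print(bot.calibration("wrist")); print(bot.sense())
E
```

```text
pics
{'camera_matrix': array([[499.85505559,   0.        , 330.10909537],
       [  0.        , 499.85505559, 254.67505738],
       [  0.        ,   0.        ,   1.        ]]), 'R': array([[-0.73678447,  0.67604745,  0.01041571],
       [ 0.56454413,  0.62359488, -0.54075812],
       [-0.37207333, -0.39254206, -0.84111365]]), 't': array([ 0.39126588, -0.25916407,  1.43168886])}
{'camera_matrix': array([[452.35731246,   0.        , 310.98603215],
       [  0.        , 452.35731246, 230.7725186 ],
       [  0.        ,   0.        ,   1.        ]]), 'R': array([[ 0.0116408 , -0.99992503, -0.00379813],
       [-0.99911908, -0.01147809, -0.04036471],
       [ 0.04031808,  0.00426466, -0.99917779]]), 't': array([-0.01755689,  0.53039692,  0.95610751])}
{'camera_matrix': array([[371.64829954,   0.        , 319.44233422],
       [  0.        , 371.64829954, 237.31689117],
       [  0.        ,   0.        ,   1.        ]]), 'T_tool_cam': array([[ 6.53207337e-04, -9.59216870e-01, -2.82670427e-01,
         7.40171806e-02],
       [ 9.99999688e-01,  7.52020433e-04, -2.41070678e-04,
         5
[... 198 characters left out ...]
 0.1, 'joint_pos': array([ 1.12670271e+00,  1.81480787e-01,  1.60785774e+00, -1.63795659e-05,
        1.35380243e+00, -2.06306768e-01]), 'joint_velocities': array([ 5.46877854e-04, -1.37740633e-03, -1.70534007e-03,  1.41412686e-03,
        2.88495626e-05,  1.96549999e-03]), 'joint_efforts': array([-3.72284160e-05, -4.34821451e+01, -3.42692327e+01,  7.03639467e-02,
        3.39489395e-02, -4.84230588e-05]), 'position': array([0.13523124, 0.55839566, 0.23791663]), 'tcp_rot': array([-3.72572859e-01, -3.11893825e+00,  2.31226832e-03]), 'force': array([-0.28640814,  0.61813075,  0.07375851]), 'torque': array([-0.03199298,  0.01870831,  0.02489407]), 'grip_force': 0.0, 'width': 1.0036487789813548}
```

View pics/top0.png

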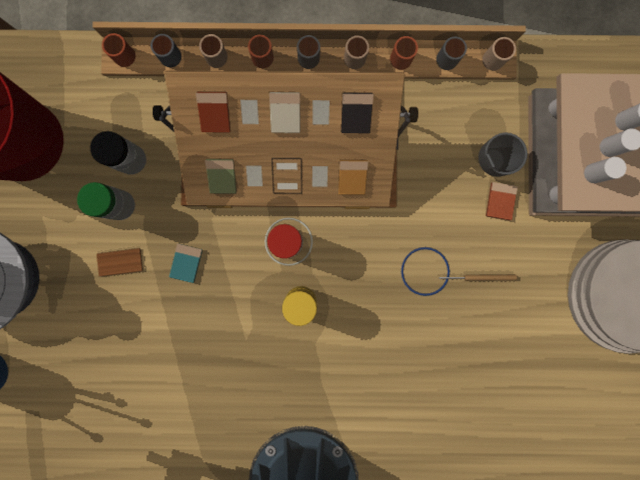

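View pics/scene0.png

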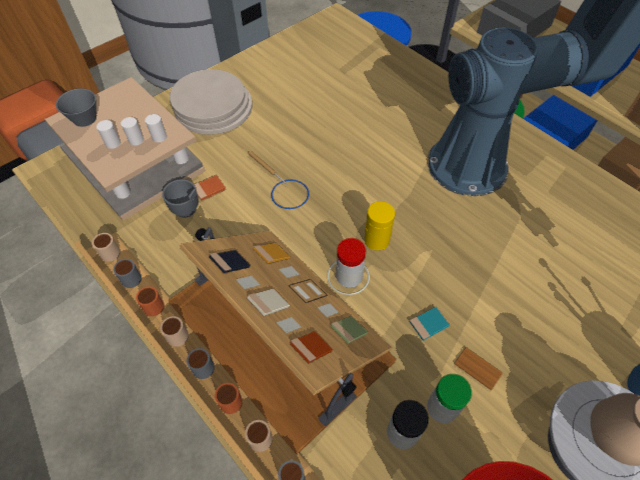

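The top view shows the red jar at (284,241), and the blue ring at (425,271) with the needle tip reaching into it at about (440,277). The tile is at (186,263), the empty place at (287,177), and the yellow look-alike at (299,308). The scene view shows the same layout.

```bash
cat > h.py <<'E'
import cv2, numpy as np
def load(n):
    a=np.load(f"{n}.npz"); c=np.load(f"{n}_cal.npz"); return a["p"],a["d"],c["camera_matrix"],c["R"],c["t"]
def ray(K,R,t,uv):
    return -R.T@t, R.T@np.linalg.solve(K,np.array([*uv,1.0]))
def onz(K,R,t,uv,z):
    o,d=ray(K,R,t,uv); return o+d*(z-o[2])/d[2]
def onplane(K,R,t,uv,n,c):
    o,d=ray(K,R,t,uv); return o+d*(c-n@o)/(n@d)
def mask(p,lo,hi): return cv2.inRange(cv2.cvtColor(p,cv2.COLOR_RGB2HSV),lo,hi)
def biggest(m,box=None):
    if box is not None:
        q=np.zeros_like(m);x0,y0,x1,y1=box;q[y0:y1,x0:x1]=m[y0:y1,x0:x1];m=q
    c=max(cv2.findContours(m,0,1)[0],key=cv2.contourArea); return c
E
python3 - <<'E'
from h import *
p,d,K,R,t=load("top")
C=(K,R,t)
def rect(c,z):
    P=np.array([onz(*C,q,z)[:2] for q in c[:,0,:]],np.float32); return cv2.minAreaRect(P)
red=cv2.bitwise_or(mask(p,(0,180,90),(6,255,255)),mask(p,(174,180,90),(180,255,255)))
c=biggest(red,(255,215,315,270)); print("jar",onz(*C,cv2.minEnclosingCircle(c)[0],.12),cv2.contourArea(c))
P=np.array([onz(*C,q,.12)[:2] for q in c[:,0]],np.float32); print(cv2.minEnclosingCircle(P))
b=mask(p,(100,90,40),(125,255,255)); c=biggest(b,(390,235,470,310))
P=np.array([onz(*C,q,0)[:2] for q in c[:,0]],np.float32); print("ring",cv2.minEnclosingCircle(P),cv2.fitEllipse(c))
te=mask(p,(85,100,40),(100,255,255)); c=biggest(te,(150,225,220,300)); print("teal",rect(c,.011))
y=mask(p,(22,150,80),(30,255,255)); c=biggest(y,(270,280,330,335)); print("yel",onz(*C,cv2.minEnclosingCircle(c)[0],.12))
print("needle tip",onz(*C,(441,277),0))
# board plane by depth
vv,uu=np.mgrid[78:205:2,185:392:2]; z=d[vv,uu]; ok=z>0
X=np.linalg.solve(K,np.stack([uu,vv,np.ones_like(uu)]).reshape(3,-1).astype(float))*z.reshape(-1); X=(R.T@(X-t[:,None])).T[ok.reshape(-1)]
A=np.c_[X[:,:2],np.ones(len(X))]; w=np.ones(len(X),bool)
for i in range(15):
    k=np.linalg.lstsq(A[w],X[w,2],rcond=None)[0]; r=X[:,2]-A@k; w=(abs(r)<max(.003,.02*.7**i))&(r<.003)
n=np.array([-k[0],-k[1],1]);n/=np.linalg.norm(n);c0=k[2]*n[2]
print("plane",k,w.mean(),r[w].std(),"slope",np.arccos(n[2]),"yaw",np.arctan2(-n[1],-n[0]))
wh=mask(p,(0,0,170),(180,60,255)); q=np.zeros_like(wh); q[160:195,273:301]=wh[160:195,273:301]
ys,xs=np.nonzero(q); print("strips px",len(xs),(xs.min()+xs.max())/2,(ys.min()+ys.max())/2,xs.min(),xs.max(),ys.min(),ys.max())
pl=onplane(*C,((xs.min()+xs.max())/2,(ys.min()+ys.max())/2),n,c0); print("place",pl)
ex=np.array([-n[0],-n[1],0]);ex/=np.linalg.norm(ex);ex=ex*n[2]-np.array([0,0,1])*0+np.array([0,0,np.sqrt(1-n[2]**2)])
print("place z expected",.03+.075*ex[2],"ex",ex)
np.savez("board.npz",n=n,c=c0,pl=pl,ex=ex)
tl=cv2.cvtColor(p,cv2.COLOR_RGB2BGR)[150:300,150:310]; cv2.imwrite("pics/crop.png",cv2.resize(tl,None,fx=4,fy=4,interpolation=2))
E
```

```text
jar [0.50629294 0.0388852  0.12      ] 832.0
((0.5063644051551819, 0.038860104978084564), 0.03178448975086212)
ring ((0.44726482033729553, -0.2573201060295105), 0.05130302906036377) ((424.9682922363281, 271.0574951171875), (46.161468505859375, 46.50397491455078), 138.58306884765625)
teal ((0.44970130920410156, 0.25860947370529175), (0.0502082034945488, 0.05249103531241417), 76.703125)
yel [0.38354975 0.00927811 0.12      ]
needle tip [ 0.4347605 -0.2919969  0.       ]
plane [ 0.73220225  0.00322591 -0.3826722 ] 0.7185330516148506 0.0013938320886062428 slope 0.6320175348827861 yaw 0.004405741201175763Traceback (most recent call last):
  File "<stdin>", line 23, in <module>
    return umr_minimum(a, axis, None, out, keepdims, initial, where)
ValueError: zero-size array to reduction operation minimum which has no identity
```

```bash
python3 - <<'E'
from h import *
p,d,K,R,t=load("top"); C=(K,R,t)
k=np.array([0.73220225,0.00322591,-0.3826722]); n=np.array([-k[0],-k[1],1]);n/=np.linalg.norm(n);c0=k[2]*n[2]
g=p[160:195,270:304].min(2); print(g.max())
for th in (110,140):
    m=np.zeros((480,640),np.uint8); m[160:195,270:304]=(g>th)*255
    ys,xs=np.nonzero(m); 
    if len(xs)==0: continue
    u,v=(xs.min()+xs.max())/2,(ys.min()+ys.max())/2
    print(th,len(xs),xs.min(),xs.max(),ys.min(),ys.max(),xs.mean(),ys.mean(),"place",onplane(*C,(u,v),n,c0))
for uv in [(182.5,205.5),(395.5,207)]: print("edge",onplane(*C,uv,n,c0))
np.savez("board.npz",n=n,c=c0)
cr=np.hstack([p[235:295,160:215],p[155:215,265:320]])[:,:,::-1]; cv2.imwrite("pics/crop.png",cv2.resize(cr,None,fx=7,fy=7,interpolation=0))
E
```

```text
147
110 237 277 297 163 188 286.704641350211 175.37130801687763 place [0.63690136 0.03716967 0.08378832]
140 180 277 296 164 188 286.77222222222224 175.98888888888888 place [0.63599832 0.03818841 0.08313039]
edge [0.57872328 0.25565666 0.04189501]
edge [ 0.5805921  -0.18601576  0.04183857]
```

View pics/crop.png

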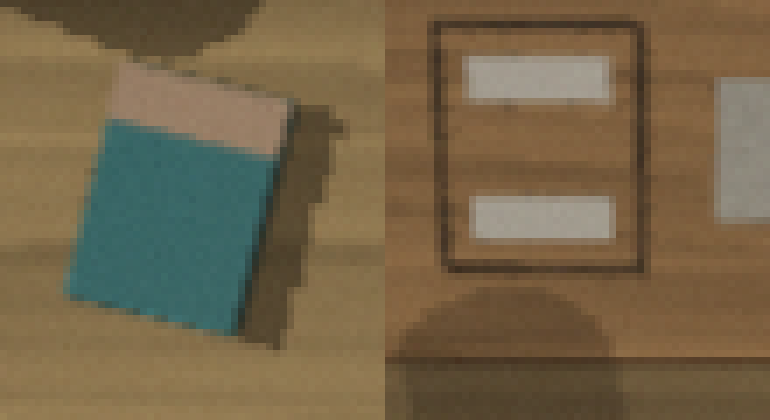

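The crop shows the tile with its clay strip away from the robot, turned about 0.2 rad. The pencilled outline has its corners at crop pixels (437,24), (642,24), (642,268) and (444,268).

```bash
python3 - <<'E'
from h import *
p,d,K,R,t=load("top"); C=(K,R,t)
# tile
c=np.array([(118,62),(293,98),(238,335),(66,297)])/7+[160-.5,235-.5]
P=np.array([onz(*C,q,.011)[:2] for q in c]); print("tile",P.mean(0),"sizes",np.linalg.norm(P-np.roll(P,-1,0),axis=1))
ax=(P[0]+P[1]-P[2]-P[3])/2; print("tile x angle",np.arctan2(ax[1],ax[0]))
# bare board plane
boxes=[(200,138,375,152),(195,197,380,203),(242,160,268,190),(190,165,200,195),(304,160,312,190),(380,150,390,200),(275,195,300,203),(276,163,298,188)]
def pts(cam,bx):
    p,d,K,R,t=load(cam); o=[]
    for x0,y0,x1,y1 in bx:
        v,u=np.mgrid[y0:y1,x0:x1]; z=d[v,u].ravel(); k=z>0
        X=np.linalg.solve(K,np.stack([u,v,np.ones_like(u)]).reshape(3,-1).astype(float))*z
        o.append((R.T@(X-t[:,None])).T[k])
    return o
o=pts("top",boxes); X=np.vstack(o); A=np.c_[X[:,:2],np.ones(len(X))]
k=np.linalg.lstsq(A,X[:,2],rcond=None)[0]; r=X[:,2]-A@k; w=abs(r)<.004; k=np.linalg.lstsq(A[w],X[w,2],rcond=None)[0]
print(k,w.mean(),"slope",np.arctan(np.hypot(*k[:2])),"yaw",np.arctan2(k[1],k[0]))
for b in o: print(len(b),np.median(b[:,2]-np.c_[b[:,:2],np.ones(len(b))]@k)*1e3)
b=pts("top",[(160,212,260,225),(420,180,460,220),(200,320,260,400)]); print("bench z",[np.median(q[:,2]) for q in b])
n=np.array([-k[0],-k[1],1]);n/=np.linalg.norm(n);c0=k[2]*n[2]
oc=np.array([(437,24),(642,24),(642,268),(444,268)],float); oc=np.c_[265+(oc[:,0]-385)/7-.5,155+oc[:,1]/7-.5]
Q=np.array([onplane(*C,q,n,c0) for q in oc]); print("place",Q.mean(0),np.linalg.norm(Q-np.roll(Q,-1,0),axis=1)); ax=(Q[0]+Q[1]-Q[2]-Q[3])/2; print("yaw outline",np.arctan2(ax[1],ax[0]))
# scene triangulation of strips
p2,d2,K2,R2,t2=load("scene"); m=np.zeros((480,640),np.uint8); g=p2[270:315,285:330].min(2); print(g.max())
m[275:308,292:325]=(p2[275:308,292:325].min(2)>115)*255
N,l,st,ce=cv2.connectedComponentsWithStats(m); print(st[1:],ce[1:])
E
```

```text
tile [0.45919632 0.25637201] sizes [0.05468342 0.07378323 0.05376187 0.07304614]
tile x angle -0.2012289688203736
[ 0.73131107  0.00353305 -0.38206344] 0.977708572365186 slope 0.6314380685807377 yaw 0.004831076134962574
2440 -0.05294946918054516
1103 -0.18522495272622896
775 0.271664456537396
300 -0.14347952541684042
240 -0.27820903636625177
499 0.0075146474540488395
198 -0.23352226543343207
546 0.24281793358352233
bench z [np.float64(-0.0002726191957618828), np.float64(-0.00034806887323788536), np.float64(-0.00024819752385427763)]
place [0.63640158 0.03753059 0.08347668] [0.05680546 0.07703809 0.0575531  0.07709208]
yaw outline -0.012054454919448957
169
[[292 275   4   1   4]
 [307 283  15  12  59]
 [294 286  16  13  72]
 [318 305   7   3  12]] [[293.5        275.        ]
 [313.93220339 288.08474576]
 [301.5        292.        ]
 [321.75       306.5       ]]
```

Measured: place (0.636, 0.0375, 0.0835), slope 0.631, board yaw about 0. The tile is at (0.459, 0.256), turned −0.20 rad. The jar is at (0.506, 0.039) and the ring at (0.447, −0.257). Now moving above the jar.

Request:
step_arm:
  moves:
    - {"dx":-4.0,"dy":-3.5}
    - {"dx":-4.0,"dy":-3.5}
    - {"dx":-4.0,"dy":-3.5}
    - {"dx":-4.0,"dy":-3.5}
    - {"dx":-4.0,"dy":-3.5}
    - {"dx":-4.0,"dy":-3.5}
    - {"dx":-4.0,"dy":-3.5}
    - {"dx":-4.0,"dy":-3.5}
  fingers: 1

```text
invalid input
```

Request:
step_arm:
  moves:
    - {"dx":-4.1,"dy":-3.45}
    - {"dx":-4.1,"dy":-3.45}
    - {"dx":-4.1,"dy":-3.45}
    - {"dx":-4.0,"dy":-3.4}
    - {}
    - {}

```text
invalid input
```

Request:
step_arm:
  moves:
    - {"dx":-4.0,"dy":-3.5,"dz":0,"spin":0}
    - {"dx":-4.0,"dy":-3.5,"dz":0,"spin":0}
    - {"dx":-4.0,"dy":-3.5,"dz":0,"spin":0}
    - {"dx":-4.0,"dy":-3.5,"dz":0,"spin":0}
    - {"dx":-4.0,"dy":-3.5,"dz":0,"spin":0}
    - {"dx":-4.0,"dy":-3.5,"dz":0,"spin":0}
    - {"dx":-4.0,"dy":-3.5,"dz":0,"spin":0}
    - {"dx":-4.0,"dy":-3.5,"dz":0,"spin":0}

```text
time_s: 1.1
position: [0.381, 0.2098, 0.2386]
tcp_rot: [0.373, 3.119, 0.0]
force: [0.5, -0.7, -0.1]
width: 1.001
grip_force: 0.0
```

Request:
step_arm:
  moves:
    - {"dx":-4.1,"dy":-3.45,"dz":0,"spin":0}
    - {"dx":-4.1,"dy":-3.45,"dz":0,"spin":0}
    - {"dx":-4.1,"dy":-3.45,"dz":0,"spin":0}
    - {"dx":-4.0,"dy":-3.4,"dz":0,"spin":0}
    - {"dx":0,"dy":0,"dz":0,"spin":0}
    - {"dx":0,"dy":0,"dz":0,"spin":0}

```text
time_s: 1.85
position: [0.5058, 0.0397, 0.2381]
tcp_rot: [-0.373, -3.118, -0.001]
force: [-0.3, 1.1, 0.2]
width: 0.997
grip_force: 0.0
```

Request:
step_arm:
  moves:
    - {"dx":0,"dy":0,"dz":4.4,"spin":0}
    - {"dx":0,"dy":0,"dz":4.4,"spin":0}
    - {"dx":0,"dy":0,"dz":4.4,"spin":0}
    - {"dx":0,"dy":0,"dz":3,"spin":0}
    - {"dx":0,"dy":0,"dz":1.4,"spin":0}
    - {"dx":0,"dy":0,"dz":0,"spin":0}

```text
time_s: 2.6
position: [0.5058, 0.0402, 0.0624]
tcp_rot: [-0.371, -3.118, -0.0]
force: [0.1, 1.3, 1.0]
width: 1.0
grip_force: 0.0
```

Request:
step_arm:
  moves:
    - {"dx":0,"dy":0,"dz":0,"spin":0}
    - {"dx":0,"dy":0,"dz":0,"spin":0}
    - {"dx":0,"dy":0,"dz":0,"spin":0}
    - {"dx":0,"dy":0,"dz":0,"spin":0}
    - {"dx":0,"dy":0,"dz":0,"spin":0}
    - {"dx":0,"dy":0,"dz":0,"spin":0}
  fingers: 0.4
  grip_force: 10

```text
time_s: 3.35
position: [0.5076, 0.0395, 0.0638]
tcp_rot: [0.373, 3.117, 0.001]
force: [0.7, 3.1, 7.3]
width: 0.746
grip_force: 10.0
```

Request:
step_arm:
  moves:
    - {"dx":-0.07,"dy":-1,"dz":0,"spin":0}
    - {"dx":-0.07,"dy":-1.5,"dz":0,"spin":0}
    - {"dx":-0.07,"dy":-2,"dz":0,"spin":0}
    - {"dx":-0.07,"dy":-2,"dz":0,"spin":0}
    - {"dx":-0.07,"dy":-2,"dz":0,"spin":0}
    - {"dx":-0.07,"dy":-2,"dz":0,"spin":0}
    - {"dx":-0.07,"dy":-2,"dz":0,"spin":0}
    - {"dx":-0.07,"dy":-2,"dz":0,"spin":0}

```text
time_s: 4.35
position: [0.4788, -0.1025, 0.0639]
tcp_rot: [0.373, 3.117, 0.003]
force: [1.5, 8.3, 9.1]
width: 0.745
grip_force: 10.0
```

Request:
step_arm:
  moves:
    - {"dx":-0.07,"dy":-2.2,"dz":0,"spin":0}
    - {"dx":-0.07,"dy":-2.2,"dz":0,"spin":0}
    - {"dx":-0.07,"dy":-2.2,"dz":0,"spin":0}
    - {"dx":-0.07,"dy":-2.2,"dz":0,"spin":0}
    - {"dx":-0.07,"dy":-2.2,"dz":0,"spin":0}
    - {"dx":-0.07,"dy":-2.0,"dz":0,"spin":0}
    - {"dx":-0.07,"dy":-1.5,"dz":0,"spin":0}
    - {"dx":-0.07,"dy":-0.8,"dz":0,"spin":0}

```text
time_s: 5.35
position: [0.4478, -0.2521, 0.0638]
tcp_rot: [0.374, 3.118, 0.005]
force: [1.6, 10.4, 13.2]
width: 0.748
grip_force: 10.0
```

Request:
step_arm:
  moves:
    - {"dx":0,"dy":0,"dz":0,"spin":0}
    - {"dx":0,"dy":0,"dz":0,"spin":0}
    - {"dx":0,"dy":0,"dz":0,"spin":0}
    - {"dx":0,"dy":0,"dz":0,"spin":0}
    - {"dx":0,"dy":0,"dz":0,"spin":0}
    - {"dx":0,"dy":0,"dz":0,"spin":0}
  fingers: 1

```text
time_s: 6.1
position: [0.4472, -0.2529, 0.0627]
tcp_rot: [-0.373, -3.119, 0.0]
force: [-1.0, 0.3, -0.6]
width: 1.004
grip_force: 0.0
```

Request:
step_arm:
  moves:
    - {"dx":0,"dy":0,"dz":-3,"spin":0}
    - {"dx":0,"dy":0,"dz":-5,"spin":0}
    - {"dx":0,"dy":0,"dz":-5,"spin":0}
    - {"dx":0,"dy":0,"dz":-4.6,"spin":0}
    - {"dx":1.08,"dy":5.0,"dz":0,"spin":-1.05}
    - {"dx":1.08,"dy":5.0,"dz":0,"spin":-1.05}
    - {"dx":1.08,"dy":5.0,"dz":0,"spin":0}
    - {"dx":1.08,"dy":5.0,"dz":0,"spin":0}

```text
time_s: 7.1
position: [0.4474, -0.0468, 0.2389]
tcp_rot: [0.316, 3.125, -0.0]
force: [0.1, 0.5, -0.8]
width: 0.999
grip_force: 0.0
```

Request:
step_arm:
  moves:
    - {"dx":1.08,"dy":5.0,"dz":0,"spin":0}
    - {"dx":1.08,"dy":5.0,"dz":0,"spin":0}
    - {"dx":1.08,"dy":5.0,"dz":0,"spin":0}
    - {"dx":1.08,"dy":5.0,"dz":0,"spin":0}
    - {"dx":1.08,"dy":5.0,"dz":0,"spin":0}
    - {"dx":1.08,"dy":4.8,"dz":0,"spin":0}
    - {"dx":0,"dy":0,"dz":0,"spin":0}
    - {"dx":0,"dy":0,"dz":0,"spin":0}

```text
time_s: 8.1
position: [0.4434, 0.2564, 0.2384]
tcp_rot: [-0.314, -3.125, 0.001]
force: [-0.3, 0.2, 0.1]
width: 0.996
grip_force: 0.0
```

```bash
python3 - <<'E'
from h import *
from bench import bot
from scipy.spatial.transform import Rotation as Ro
_,_,K,R,t=load("top"); C=(K,R,t)
p,d=bot.grab_frame("top"); cv2.imwrite("pics/top1.png",p[:,:,::-1])
red=cv2.bitwise_or(mask(p,(0,180,60),(6,255,255)),mask(p,(174,180,60),(180,255,255)))
c=biggest(red,(385,220,470,310)); print("jar",onz(*C,cv2.minEnclosingCircle(c)[0],.12))
s=bot.sense(); M=Ro.from_rotvec(s["tcp_rot"]).as_matrix(); print(s["position"],M[:,0],M[:,1],s["time_s"])
T=np.array([.4592,.2564,0]); D=T-s["position"]; print("to tile cm dx,dy",D@M[:,0]*100,D@M[:,1]*100,"yaw y",np.degrees(np.arctan2(M[1,1],M[0,1])))
w,_=bot.grab_frame("wrist"); cv2.imwrite("pics/w1.png",w[:,:,::-1])
E
```

```text
jar [ 0.44723043 -0.25104701  0.12      ]
[0.44362914 0.2558591  0.23853963] [-9.79762048e-01  2.00165657e-01  1.98715096e-04] [ 2.00165506e-01  9.79761911e-01 -6.06715727e-04] 8.15
to tile cm dx,dy -1.5194865876547912 0.3791424836479652 yaw y 78.453360326238
```

View pics/top1.png

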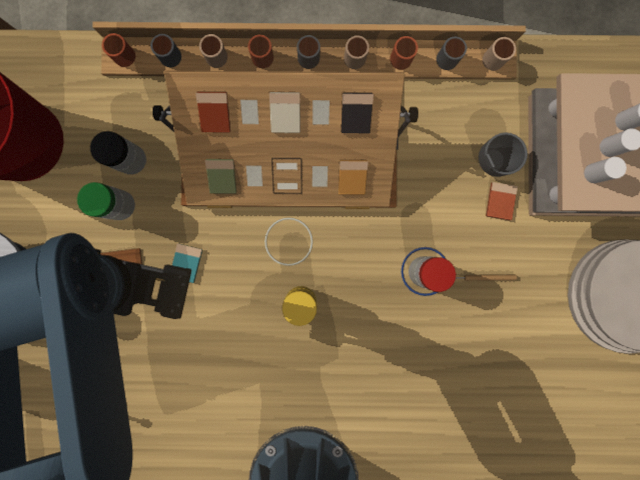

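View pics/w1.png

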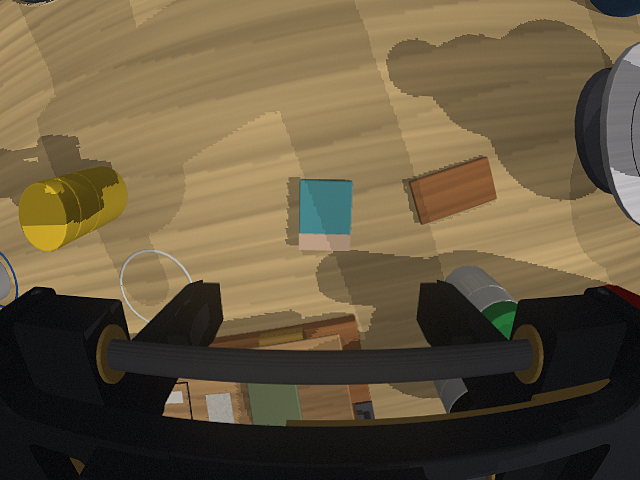

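The top view shows the jar in the blue ring at (437,274), with its base 6 mm from the ring's centre. The needle has not moved. The wrist view shows the tile at (326,214), square to the fingers.

Request:
step_arm:
  moves:
    - {"dx":-0.75,"dy":0.2,"dz":4,"spin":0}
    - {"dx":-0.75,"dy":0.2,"dz":5,"spin":0}
    - {"dx":0,"dy":0,"dz":5,"spin":0}
    - {"dx":0,"dy":0,"dz":4,"spin":0}
    - {"dx":0,"dy":0,"dz":2.0,"spin":0}
    - {"dx":0,"dy":0,"dz":0,"spin":0}
    - {"dx":0,"dy":0,"dz":0,"spin":0}

```text
time_s: 9.07
position: [0.4602, 0.257, 0.0398]
tcp_rot: [0.317, 3.124, 0.001]
force: [0.2, 0.1, 0.4]
width: 1.0
grip_force: 0.0
```

```bash
python3 - <<'E'
from h import *
from bench import bot
from scipy.spatial.transform import Rotation as Ro
s=bot.sense(); w,_=bot.grab_frame("wrist"); cv2.imwrite("pics/w2.png",w[:,:,::-1])
cal=bot.calibration("wrist"); np.savez("wrist_cal.npz",**cal); K,T=cal["camera_matrix"],cal["T_tool_cam"]
M=Ro.from_rotvec(s["tcp_rot"]).as_matrix(); print(s["position"])
h,ww=w.shape[:2]
m=mask(w,(85,80,25),(102,255,255)); c=biggest(m,(200,80,450,420))
q=c[:,0].astype(float); v=(q-[K[0,2],K[1,2]])/K[0,0]; th=np.linalg.norm(v,axis=1); dr=np.c_[v/th[:,None]*np.sin(th)[:,None],np.cos(th)]
o=M@T[:3,3]+s["position"]; D=dr@(M@T[:3,:3]).T; P=o+D*((.011-o[2])/D[:,2])[:,None]
L=(P-s["position"])@M   # tool coords
r=cv2.minAreaRect(L[:,:2].astype(np.float32)); print("teal in tool axes",r,L.min(0),L.max(0))
E
```

```text
[0.46022041 0.25704719 0.03980587]
teal in tool axes ((0.0129151102155447, 0.0016652252525091171), (0.05732007697224617, 0.0532747320830822), 1.439556360244751) [-0.01591733 -0.0253654   0.02873209] [0.04215262 0.02861256 0.02884656]
```

View pics/w2.png

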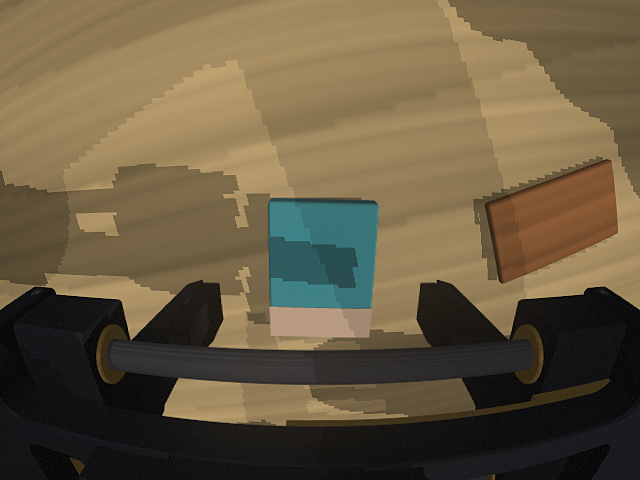

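The wrist view shows the tile centred between the fingers, around (322,268), with an offset of about 1.5 mm.

Request:
step_arm:
  moves:
    - {"dx":0,"dy":0.1,"dz":2.0,"spin":0}
    - {"dx":0,"dy":0,"dz":1.0,"spin":0}
    - {"dx":0,"dy":0,"dz":0.4,"spin":0}
    - {"dx":0,"dy":0,"dz":0,"spin":0}
    - {"dx":0,"dy":0,"dz":0,"spin":0}

```text
time_s: 9.75
position: [0.4598, 0.2586, 0.0052]
tcp_rot: [0.315, 3.125, 0.0]
force: [0.2, 0.2, -0.0]
width: 0.998
grip_force: 0.0
```

Request:
step_arm:
  moves:
    - {"dx":0,"dy":0,"dz":0,"spin":0}
    - {"dx":0,"dy":0,"dz":0,"spin":0}
    - {"dx":0,"dy":0,"dz":0,"spin":0}
    - {"dx":0,"dy":0,"dz":0,"spin":0}
    - {"dx":0,"dy":0,"dz":0,"spin":0}
    - {"dx":0,"dy":0,"dz":0,"spin":0}
    - {"dx":0,"dy":0,"dz":0,"spin":0}
  fingers: 0
  grip_force: 10

```text
time_s: 10.62
position: [0.4594, 0.2585, 0.0048]
tcp_rot: [0.315, 3.126, 0.0]
force: [0.1, 0.1, 0.9]
width: 0.614
grip_force: 9.9
```

Regripping slightly higher so the fingertips stay clear of the sloping board.

Request:
step_arm:
  moves:
    - {"dx":0,"dy":0,"dz":0,"spin":0}
    - {"dx":0,"dy":0,"dz":0,"spin":0}
    - {"dx":0,"dy":0,"dz":0,"spin":0}
    - {"dx":0,"dy":0,"dz":-0.16,"spin":0}
    - {"dx":0,"dy":0,"dz":0,"spin":0}
  fingers: 0.5

```text
time_s: 11.25
position: [0.4595, 0.2585, 0.0065]
tcp_rot: [0.315, 3.125, 0.0]
force: [0.3, -0.2, 0.7]
width: 0.751
grip_force: 0.0
```

Request:
step_arm:
  moves:
    - {"dx":0,"dy":0,"dz":0,"spin":0}
    - {"dx":0,"dy":0,"dz":0,"spin":0}
    - {"dx":0,"dy":0,"dz":0,"spin":0}
    - {"dx":0,"dy":0,"dz":0,"spin":0}
    - {"dx":0,"dy":0,"dz":0,"spin":0}
  fingers: 0
  grip_force: 10

```text
time_s: 11.88
position: [0.4594, 0.2585, 0.0063]
tcp_rot: [0.315, 3.126, -0.0]
force: [-0.5, 0.6, 0.0]
width: 0.611
grip_force: 10.0
```

Request:
step_arm:
  moves:
    - {"dx":0,"dy":0,"dz":-1,"spin":0}
    - {"dx":0,"dy":0,"dz":-2,"spin":0}
    - {"dx":0,"dy":0,"dz":-3,"spin":0}
    - {"dx":0,"dy":0,"dz":-3,"spin":0}
    - {"dx":0,"dy":0,"dz":-3,"spin":0}
    - {"dx":0,"dy":0,"dz":-3,"spin":0}
    - {"dx":0,"dy":0,"dz":0,"spin":0}
    - {"dx":0,"dy":0,"dz":0,"spin":0}

```text
time_s: 12.88
position: [0.4588, 0.2583, 0.1555]
tcp_rot: [-0.315, -3.125, 0.001]
force: [-0.5, 0.2, -1.0]
width: 0.611
grip_force: 10.0
```

```bash
python3 - <<'E'
from h import *
from bench import bot
s=bot.sense(); w,_=bot.grab_frame("wrist"); cv2.imwrite("pics/w3.png",w[:,:,::-1]); print(s)
E
```

```text
{'time_s': 12.875, 'joint_pos': array([ 2.87122779e-01,  1.66191867e-01,  1.80333155e+00, -3.75495182e-05,
        1.17309114e+00, -1.08245565e+00]), 'joint_velocities': array([-0.00098179,  0.01912276,  0.01377097, -0.00145452,  0.00190476,
       -0.00018587]), 'joint_efforts': array([ 1.15280173e-02, -4.12851262e+01, -3.25827169e+01,  2.32554384e-02,
        4.11679305e-02,  5.41417303e-04]), 'position': array([0.45875487, 0.25827909, 0.1555432 ]), 'tcp_rot': array([-3.15422914e-01, -3.12478019e+00,  6.57047265e-04]), 'force': array([-0.49382091,  0.2135962 , -1.01359844]), 'torque': array([-0.0323239 ,  0.02510731, -0.02762142]), 'grip_force': 9.960873126983643, 'width': 0.6110943462149958}
```

View pics/w3.png

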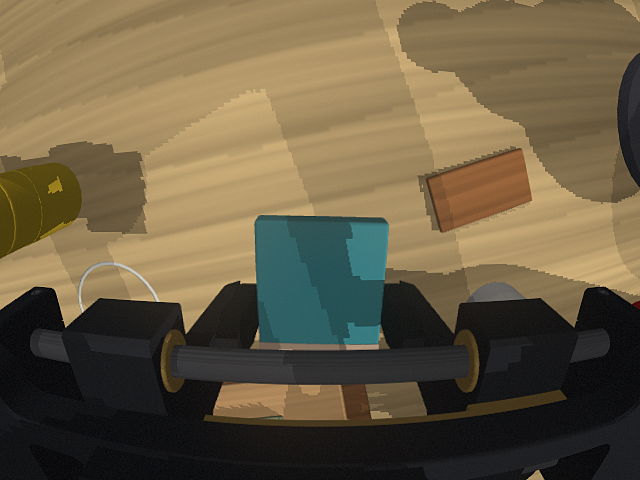

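The wrist view shows the tile held centrally and level, at about (322,280). Next I turn to the board's direction and move over the place.

Request:
step_arm:
  moves:
    - {"dx":0,"dy":0,"dz":-2.2,"spin":-5.8}
    - {"dx":0,"dy":0,"dz":-2.2,"spin":-5.8}
    - {"dx":-2.8,"dy":-3.6,"dz":0,"spin":0}
    - {"dx":-2.8,"dy":-3.6,"dz":0,"spin":0}
    - {"dx":-2.8,"dy":-3.6,"dz":0,"spin":0}
    - {"dx":-2.8,"dy":-3.6,"dz":0,"spin":0}
    - {"dx":-2.8,"dy":-3.6,"dz":0,"spin":0}
    - {"dx":-2.8,"dy":-3.6,"dz":0,"spin":0}

```text
time_s: 13.92
position: [0.6275, 0.0415, 0.1981]
tcp_rot: [0.002, -3.138, -0.001]
force: [1.0, -0.2, -1.1]
width: 0.609
grip_force: 10.0
```

Request:
step_arm:
  moves:
    - {"dx":-0.4,"dy":-0.5,"dz":0,"spin":0}
    - {"dx":0,"dy":0,"dz":0,"spin":0}
    - {"dx":0,"dy":0,"dz":0,"spin":0}

```text
time_s: 14.3
position: [0.6306, 0.039, 0.1996]
tcp_rot: [0.004, -3.14, -0.001]
force: [0.1, 0.7, -0.5]
width: 0.613
grip_force: 10.0
```

```bash
cat > st.py <<'E'
from h import *
from bench import bot
from scipy.spatial.transform import Rotation as Ro
s=bot.sense(); M=Ro.from_rotvec(s["tcp_rot"]).as_matrix()
print(s["position"],s["force"],s["torque"],s["width"],s["grip_force"],"yaw y",np.degrees(np.arctan2(M[1,1],M[0,1])),"d",np.array([.6313,.0375,.0881])-s["position"])
E
python3 st.py
```

```text
[0.63062075 0.03899985 0.19956579] [ 0.0572426   0.73289915 -0.49288367] [ 0.03496758 -0.04354232 -0.00839398] 0.612656654143922 9.960941076278687 yaw y 90.14179420139162 d [ 0.00067925 -0.00149985 -0.11146579]
```

Request:
step_arm:
  moves:
    - {"dx":-0.1,"dy":-0.15,"dz":2,"spin":0}
    - {"dx":0,"dy":0,"dz":3,"spin":0}
    - {"dx":0,"dy":0,"dz":2,"spin":0}
    - {"dx":0,"dy":0,"dz":1,"spin":0}
    - {"dx":0,"dy":0,"dz":0,"spin":0}
    - {"dx":0,"dy":0,"dz":0,"spin":0}
  grip_force: 7

```text
time_s: 15.05
position: [0.6334, 0.0362, 0.1214]
tcp_rot: [-0.002, 3.14, -0.0]
force: [0.0, 0.3, -1.4]
width: 0.615
grip_force: 7.0
```

Request:
step_arm:
  moves:
    - {"dx":0,"dy":0,"dz":0.2,"spin":0}
    - {"dx":0,"dy":0,"dz":0.2,"spin":0}
    - {"dx":0,"dy":0,"dz":0.2,"spin":0}
    - {"dx":0,"dy":0,"dz":0.2,"spin":0}

```text
time_s: 15.55
position: [0.6326, 0.0361, 0.1123]
tcp_rot: [0.002, -3.142, 0.0]
force: [-0.3, -1.0, -0.4]
width: 0.612
grip_force: 7.0
```

Request:
step_arm:
  moves:
    - {"dx":0.05,"dy":0.05,"dz":0.2,"spin":0}
    - {"dx":0.05,"dy":0.05,"dz":0.2,"spin":0}
    - {"dx":0,"dy":0,"dz":0.2,"spin":0}
    - {"dx":0,"dy":0,"dz":0.2,"spin":0}
    - {"dx":0,"dy":0,"dz":0,"spin":0}

```text
time_s: 16.18
position: [0.6316, 0.0372, 0.1041]
tcp_rot: [0.002, -3.141, -0.0]
force: [-0.3, -0.7, 0.8]
width: 0.609
grip_force: 7.0
```

```bash
python3 st.py; python3 - <<'E'
from h import *
from bench import bot
w,_=bot.grab_frame("wrist"); s,_=bot.grab_frame("scene")
o=np.hstack([cv2.resize(w[120:440,160:480],(500,500)),cv2.resize(s[200:400,200:320+80],(300,300))[:,:] if 0 else np.pad(cv2.resize(s[230:350,250:370],(300,500)),((0,0),(0,0),(0,0)))])
cv2.imwrite("pics/c4.png",o[:,:,::-1])
E
```

```text
[0.63157916 0.03722438 0.10410668] [-0.3375666  -0.70689971  0.81676746] [-0.03042502  0.13834084 -0.01015843] 0.6093183813397938 6.9953687489032745 yaw y 90.07326297049619 d [-0.00027916  0.00027562 -0.01600668]
```

View pics/c4.png

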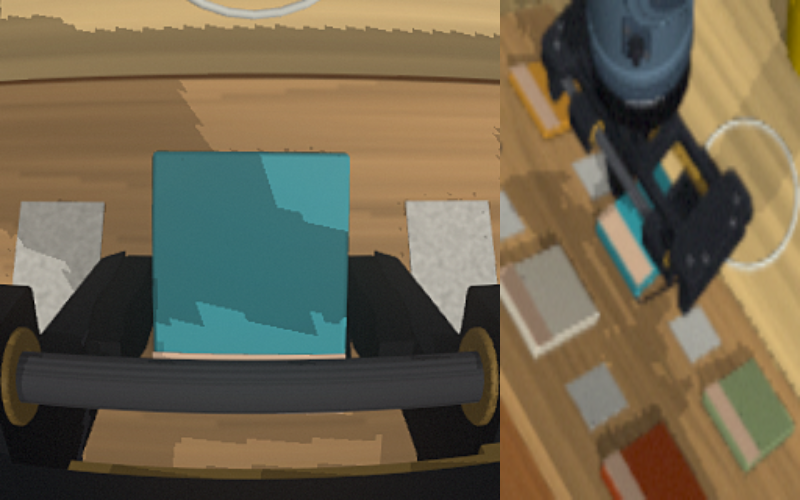

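The tile is pivoting: the wrist crop no longer shows its near side face, and the tile sits centrally at crop (250,255). Continuing down.

Request:
step_arm:
  moves:
    - {"dx":0,"dy":0,"dz":0.2,"spin":0}
    - {"dx":0,"dy":0,"dz":0.2,"spin":0}
    - {"dx":0,"dy":0,"dz":0.2,"spin":0}
    - {"dx":0,"dy":0,"dz":0.2,"spin":0}
    - {"dx":0,"dy":0,"dz":0.2,"spin":0}
    - {"dx":0,"dy":0,"dz":0.1,"spin":0}
    - {"dx":0,"dy":0,"dz":0,"spin":0}

```text
time_s: 17.15
position: [0.6315, 0.0373, 0.0932]
tcp_rot: [0.002, -3.141, -0.0]
force: [-0.5, 0.1, -0.3]
width: 0.61
grip_force: 7.0
```

```bash
python3 st.py
```

```text
[0.63151709 0.03726537 0.09315068] [-0.50564089  0.10928907 -0.27884805] [-0.01242604  0.02767765  0.00890545] 0.6100438272222387 6.999282538890839 yaw y 90.0767375021488 d [-0.00021709  0.00023463 -0.00505068]
```

Request:
step_arm:
  moves:
    - {"dx":0,"dy":0,"dz":0.1,"spin":0}
    - {"dx":0,"dy":0,"dz":0.1,"spin":0}
    - {"dx":0,"dy":0,"dz":0.1,"spin":0}
    - {"dx":0,"dy":0,"dz":0,"spin":0}

```text
time_s: 17.65
position: [0.6318, 0.0372, 0.0904]
tcp_rot: [-0.002, 3.141, -0.0]
force: [-0.5, -0.2, 1.6]
width: 0.61
grip_force: 7.0
```

```bash
python3 st.py
```

```text
[0.63175092 0.03716279 0.09044572] [-0.46657932 -0.20287424  1.63580317] [-0.0603768   0.03795991 -0.03517394] 0.6103041408211297 7.000027969479561 yaw y 90.07293561952146 d [-0.00045092  0.00033721 -0.00234572]
```

Request:
step_arm:
  moves:
    - {"dx":-0.06,"dy":0,"dz":0.08,"spin":0}
    - {"dx":0,"dy":0,"dz":0,"spin":0}
    - {"dx":0,"dy":0,"dz":0,"spin":0}

```text
time_s: 18.02
position: [0.6319, 0.0372, 0.0902]
tcp_rot: [0.002, -3.141, 0.0]
force: [-4.6, 0.4, 6.7]
width: 0.612
grip_force: 7.0
```

```bash
python3 st.py
```

```text
[0.63193029 0.03718976 0.09021117] [-4.55515726  0.44778292  6.73717792] [-0.0162872   0.67385497 -0.01641374] 0.6115483263710023 7.009074613451958 yaw y 90.08398951413703 d [-0.00063029  0.00031024 -0.00211117]
```

```bash
cat > chk.py <<'E'
from h import *
from bench import bot
from scipy.spatial.transform import Rotation as Ro
s=bot.sense(); M=Ro.from_rotvec(s["tcp_rot"]).as_matrix()
w,dw=bot.grab_frame("wrist"); cv2.imwrite("pics/w5.png",cv2.resize(w[190:420,180:470],None,fx=2.7,fy=2.5)[:,:,::-1])
c=np.load("wrist_cal.npz"); K,T=c["camera_matrix"],c["T_tool_cam"]
def dirs(q):
    v=(np.asarray(q,float)-[K[0,2],K[1,2]])/K[0,0]; th=np.linalg.norm(v,axis=1); return np.c_[v/th[:,None]*np.sin(th)[:,None],np.cos(th)]
m=mask(w,(85,80,25),(102,255,255)); m=cv2.morphologyEx(m,cv2.MORPH_OPEN,np.ones((3,3)))
v,u=np.nonzero(cv2.erode(m,np.ones((7,7)))); z=dw[v,u]; k=(z>0)&(u>220)&(u<420)&(v>180)&(v<400)
D=dirs(np.c_[u,v][k]); X=D*(z[k]/D[:,2])[:,None]
P=s["position"]+(X@T[:3,:3].T+T[:3,3])@M.T
A=np.c_[P[:,:2],np.ones(len(P))]; f=np.linalg.lstsq(A,P[:,2],rcond=None)[0]; r=P[:,2]-A@f; g=abs(r)<.002; f=np.linalg.lstsq(A[g],P[g,2],rcond=None)[0]
n=np.array([-f[0],-f[1],1]);n/=np.linalg.norm(n)
print(len(P),g.mean(),"glaze plane",f,"slope",np.arctan(np.hypot(*f[:2])),"ydir",np.arctan(f[1]))
b=np.array([-.7313,-.0035,1]);b/=np.linalg.norm(b); pl=np.array([.6364,.0375,.0835])
print("angle to board",np.arccos(n@b),"height of glaze above board (mm)",((P[g]-pl)@b).mean()*1e3, "teal centre",P[g].mean(0),"min x, max x",P[g,0].min(),P[g,0].max())
# board seen by wrist (pixels beside tile)
vv,uu=np.mgrid[200:235:2,250:400:2]; z=dw[vv,uu].ravel(); D=dirs(np.c_[uu.ravel(),vv.ravel()]); X=D*(z/D[:,2])[:,None]; B=s["position"]+(X@T[:3,:3].T+T[:3,3])@M.T
print("board z err mm by wrist",np.percentile((B-pl)@b*1e3,[10,50,90]))
c=biggest(m,(200,150,440,420)); print(cv2.boundingRect(c))
E
python3 chk.py
```

```text
13323 0.9905426705696915 glaze plane [ 0.73023138  0.00173908 -0.3661194 ] slope 0.6307300346318202 ydir 0.0017390800677872706
angle to board 0.0015822670131587723 height of glaze above board (mm) 12.252706935933585 teal centre [0.6224505  0.03772661 0.0884791 ] min x, max x 0.6002823202672689 0.6433863073111611
board z err mm by wrist [ 0.62989089  1.56732352 12.45068985]
(257, 223, 126, 123)
```

View pics/w5.png

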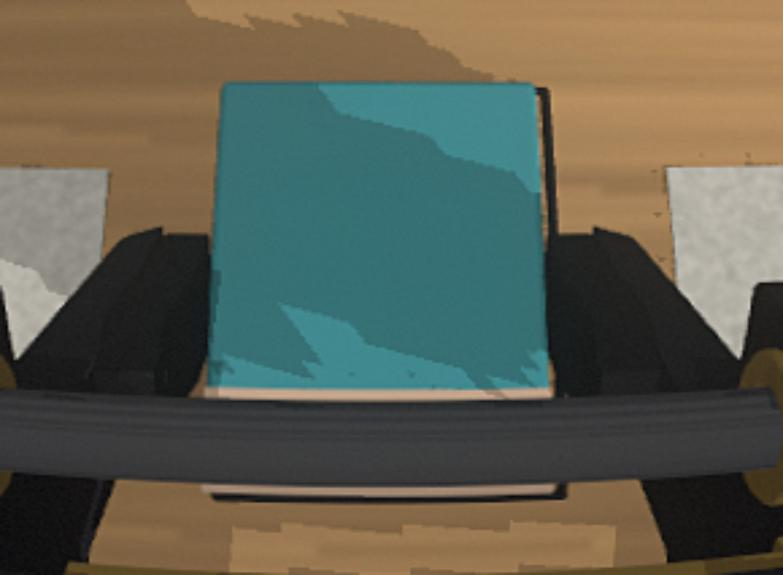

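The tile lies flush: the glaze plane slopes 0.6307 against the board's 0.6314. It sits inside the outline, with the pencil line just showing at the right and uphill edges. I'll firm the grip a little and check that it holds steady.

Request:
step_arm:
  moves:
    - {"dx":0,"dy":0,"dz":0,"spin":0}
    - {"dx":0,"dy":0,"dz":0,"spin":0}
    - {"dx":0,"dy":0,"dz":0,"spin":0}
    - {"dx":0,"dy":0,"dz":0,"spin":0}
    - {"dx":0,"dy":0,"dz":0,"spin":0}
    - {"dx":0,"dy":0,"dz":0,"spin":0}
    - {"dx":0,"dy":0,"dz":0,"spin":0}
    - {"dx":0,"dy":0,"dz":0,"spin":0}
  grip_force: 10

```text
time_s: 19.08
position: [0.632, 0.0372, 0.0902]
tcp_rot: [0.002, -3.141, 0.0]
force: [-3.6, -0.2, 7.3]
width: 0.612
grip_force: 10.0
```

```bash
python3 st.py; python3 chk.py
```

```text
[0.63196868 0.03719778 0.09023694] [-3.57606643 -0.1744236   7.3341693 ] [-0.0069203   0.66319422  0.00397674] 0.611962833255318 10.00903844833374 yaw y 90.08341510095232 d [-0.00066868  0.00030222 -0.00213694]
13322 0.989716258819997 glaze plane [ 0.73081468  0.00246031 -0.3665006 ] slope 0.6311117122960568 ydir 0.002460307003524738
angle to board 0.0008964104123171997 height of glaze above board (mm) 12.259994345374968 teal centre [0.62251685 0.03774246 0.08853671] min x, max x 0.6005055594319116 0.6432215245985904
board z err mm by wrist [ 0.58734053  1.55942414 12.47409601]
(257, 223, 126, 123)
```

```bash
python3 -c "
from bench import bot
print(bot.close_job())"
```

```text
the job is handed in; nothing more can be done
None
```

I handed the job in at about 19 s, with the jar standing about 6 mm from the blue ring's centre and the tile gripped and pressed flush on the empty place at about 8 N; no verdict came back, so these are my own measurements.

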